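# Pop a brooch pad up out of its ring frame and set it on the display plinth

## Robot

A 6-joint arm with a two-finger parallel gripper is mounted at the origin on the work surface. World frame = base frame: x ahead of the robot, y to its left, z up, the work surface at z = 0. Lengths are in m, angles in rad, forces in N, time in s.
With the tool pointing down it reaches from about 0.325 to 0.9 m from the base axis. Payload 6.1 kg.
Tool frame: the origin (TCP) lies at the very end of the fingers, on their centre line; the grasp point (between the pads) lies arm.pinch_z behind it (arm.pinch_z is the distance from the TCP to the grasp point, in m); z points along the fingers, y is the line along which they close (so a half turn about z gives the same grasp; the last joint's range is limited). The gripper opens to 85 mm and grips with 20 to 120 N. Pads are 22 mm wide; open, the fingers measure 114 mm over their backs; the gripper's body (76 mm by 85 mm) begins 54 mm behind the grasp point. The pads swing forward as they close: fully open they stand 13 mm farther back than shut.
Start: joints at [1.168, 0.22, 1.526, -0, 1.395, -0.126], TCP at [0.171, 0.601, 0.231] pointing down, gripper open.
Joint ranges: [-2.98, 2.98], [-0.91, 2.08], [0.09, 2.57], [-1.24, 4.39], [0.2, 2.65], [-2.68, 2.68]. Speed limits (rad/s): [2.57, 2.57, 3.01, 3.14, 3.14, 3.14].

## Interface

Orientations are given as a unit quaternion [x, y, z, w].
In Python, from bench import arm gives the robot as it stands.
- The arm moves only by the tool move_arm, never from a script. Its argument "steps" is one flat list of numbers, 5 for each row, row after row: the shift along the tool's x, y, z in cm, then the turn about the tool's z in degrees, then the closure, from 0 (fully open) to 1 (shut). In form: [dx, dy, dz, turn, fingers, dx, dy, dz, turn, fingers, ...]. A call has 1 to 8 rows; each row is the pose to reach, as a shift and turn from the pose commanded when the call began, along the tool's axes at that moment; what a row does not reach only later rows make up. A row lasts 1/8 s, in which the tool goes at most 62.5 mm and 10.7 degrees, less where a joint would pass 70% of its speed; a pose out of reach is approached as far as the arm can. A call with a gripper value outside its range is refused whole. The fingers move at their own pace and stop on an object; "grip_force" is the grip in N (left out, the last holds). Time passes only in rows, so rows that repeat a pose let the fingers close. It gives the time, the measured TCP pose, the force, the opening and the grip force at its end, in the units of the state.
- arm.read_state(): the state, without advancing time (a new reading comes with each control period).
- arm.grab_frame(name): name is "side" or "top" or "wrist"; returns a dict with "image" (420x560x3 uint8, red, green, blue), "range_z" (420x560 float32, m along the optical axis (not along the pixel's ray), 0 where there is no reading), "mtx" (3x3 intrinsics, pixels), "D" ([k1, k2, p1, p2, k3] as OpenCV has them; the pictures are not rectified), "view" (4x4, takes a point from world to camera coordinates). Camera axes: x right, y down, z forward; pixel columns grow to the right and rows downward; lengths in m; the calibration is good to about 2 mm. A picture is of the moment at which its call begins.
- arm.job_done(): hands the job in; it is judged then, once.
The state is a dict: "clock": time; "joint_pos": joint angles; "dq": joint speeds; "effort": joint torques, N m; "position": TCP position; "tool_rot": TCP orientation; "ft_force": force on the tool from outside, world axes, zero at the start; "torque": the same for the moment, N m; "grip_width": finger opening in m; "grip_force": force on a finger pad.
Only numpy, scipy, OpenCV 4.12 (cv2) and the standard library are available. Lean on these libraries where they do the work, as an engineer would, in place of code of your own. Each camera call takes 0.05 s, during which the arm holds its last target. There are 200 camera calls.

## Task

Put the brooch on the blue pad out on display without touching the brooch itself. Lower its wooden ring frame over the narrow wooden riser, all the way down onto the riser's foot, so that the loose pad is pushed up out of the frame from below; then take the pad by its edge from above and lower it, not drop it, flat into the shallow round recess of the white plinth. Leave the empty frame down on the riser and everything else where it is.

Things in the scene. Friction and masses are not known exactly. Their poses are not given: they have to be found in the camera images.
- frame_blue: Loose turned-wood ring frame that carries the blue pad: outer diameter 68, height 26, wall 5.5, open at the top; at its foot a lip 4 thick runs inwards and leaves a round hole of diameter 46 in the bottom. About 35 g. Origin: centre of the underside; z is the ring's axis, up. It starts upright on the table with the pad in it, and may stand on the left or on the right.
- pad_blue: Blue velvet-covered rigid disc, diameter 54, 16 thick, about 50 g with its brooch; lies loose (1.5 mm play all round) on the frame's lip, its top 6 below the frame's rim. Origin: centre of the underside; z up.
- brooch: Gold brooch with a green stone fixed in the middle of the blue pad, diameter 32, up to 6 high above the pad. Not to be touched. Origin: centre of its underside, on the pad's upper face.
- riser: Narrow display riser fixed to the table: a black foot disc of diameter 96, 6 thick, and on it an upright pale wooden post of diameter 40, 34 high (total height 40). The post passes through the hole in a frame's bottom; with the frame down on the foot the pad lies on the post, its underside 8 above the frame's rim. Origin: centre of the underside; z up.
- riser_foot (a point): Centre of the upper face of the riser's foot, 6 above the table, on the post's axis: where the centre of the frame's underside comes.
- riser_top (a point): Centre of the riser post's flat top, 40 above the table.
- plinth_seat (a point): Centre of the floor of the plinth's recess, 32 above the table. The white plinth with a gold band is fixed to the table: diameter 92, 36 high, with a round recess of diameter 60, 4 deep in its top.
- frame_red: Another frame of the same size and look, holding the dark red pad; to be left alone. Origin: centre of the underside.
- pad_red: Dark red pad with a pair of silver earrings in the other frame; to be left alone. Origin: centre of the underside.
- wide_riser: Wider riser of the same make, loose: foot diameter 96, post diameter 68, 66 high in all; too wide for the frames, to be left alone. Origin: centre of the underside.
- box_red: Red gift box, closed, 64 x 64 x 50, with a white ribbon up to 60 high. Bystander. Origin: centre of the underside.
- box_green: Green gift box, same size. Bystander. Origin: centre of the underside.
- box_orange: Orange gift box, same size. Bystander. Origin: centre of the underside.
- bangles: Gold bangles lying as a ring of outer diameter 72, 24 high. Bystander. Origin: centre of the underside.
- pliers: Jewellery pliers with red handles, 135 long, 56 wide, 12 high, lying on the table. Bystander. Origin: at the table, by the pivot.
Things that resemble listed ones, but are neither listed nor needed, are in the scene too. What is shaped like the frame_blue but orange is not meant. Of the things that look like the part that bears plinth_seat, the smaller one is meant.

How it is judged:
On the way, in this order (a step that is already met when the one before it is completed fails the run):
1. the blue pad's frame is brought down over the riser, still held, so that the pad has risen well up inside it (z of frame_blue in the frame of riser_foot below 0.012 m and horizontal distance between frame_blue and riser_foot below 0.006 m and z of pad_blue in the frame of frame_blue above 0.024 m and contact force between the fingers and frame_blue above 0.3 N), for 0.1 s.
2. the pad is taken off the riser by the fingers, the frame fully down on the riser's foot (contact force between the fingers and pad_blue above 0.3 N and z of pad_blue in the frame of riser_top above 0.01 m and z of frame_blue in the frame of riser_foot below 0.003 m and horizontal distance between frame_blue and riser_foot below 0.006 m and angle between frame_blue's own z axis and vertical below 0.06 rad), for 0.1 s.
3. the pad is lowered into the plinth's recess while still held (contact force between the fingers and pad_blue above 0.3 N and horizontal distance between pad_blue and plinth_seat below 0.007 m and z of pad_blue in the frame of plinth_seat below 0.005 m), for 0.05 s.
At the end, for the whole second after the job is handed in: The blue pad lies flat in the plinth's recess, brooch up (centre within 5 mm, on the floor within 2.5 mm, tilt under 0.06 rad) and at rest; the empty frame stands around the riser's post, down on its foot within 3 mm; all other things are within 20 mm of where they were (horizontal distance between pad_blue and plinth_seat below 0.005 m and z of pad_blue in the frame of plinth_seat between -0.003 and 0.0025 m and angle between each of pad_blue, frame_blue's own z axis and vertical below 0.06 rad and linear speed of each of pad_blue, frame_blue below 0.01 m/s and z of frame_blue in the frame of riser_foot below 0.003 m and horizontal distance between frame_blue and riser_foot below 0.006 m and distance of each of frame_red, pad_red, wide_riser, box_red, box_green, box_orange, bangles, pliers from where it was at the start of the episode below 0.02 m); the robot touches nothing.
It fails at once if the brooch is touched by the gripper or arm (contact force between brooch and the fingers above 0.5 N or contact force between brooch and the arm above 0.5 N).
It fails at once if another thing on the table is moved by more than 20 mm (distance of any of frame_red, pad_red, wide_riser, box_red, box_green, box_orange, bangles, pliers from where it was at the start of the episode above 0.02 m).
It also fails if it takes over 48 s, if anything falls off the work surface, if the arm or the gripper's body presses on something with over 40 N, if the wrist force passes 120 N, or if a joint passes its speed limit or range.

## Working session

There is one attempt and no reset: what is moved stays moved. The work goes in short steps, Python scripts to look and compute and a tool call to move; the robot and the scene stay as the last step left them, time stands still between calls to the robot, and variables do not carry over. Pictures are saved under pics/ and viewed, at most 10 in all, crops included, and the job is handed in when it is done.

Besides the shell and the picture viewer there is one more tool, called after ">>>" by a JSON object that holds its "method" and its "body". move_arm: Moves the arm, as the interface text tells. Its arguments: {"type":"object","properties":{"steps":{"type":"array"},"grip_force":{"type":"number"}},"required":["steps"]}

```bash
ls; mkdir -p pics; python3 - <<'E'
from bench import arm
import cv2,numpy as np
print(arm.read_state(),arm.pinch_z)
for n in("top","side"):
    f=arm.grab_frame(n);cv2.imwrite(f"pics/{n}0.png",f["image"][:,:,::-1]);np.savez(f"{n}0.npz",**f)
    print(n,f["mtx"],f["D"],f["view"])
E
```

```text
pics
{'clock': 0.0, 'joint_pos': array([ 1.16789431e+00,  2.21231398e-01,  1.52763681e+00,  1.29764386e-05,
        1.39470141e+00, -1.26114474e-01]), 'dq': array([ 1.21784021e-03,  1.59975748e-04,  8.45506055e-05,  1.13148147e-03,
        1.80117174e-04, -1.69523011e-03]), 'effort': array([ 6.09033887e-04, -4.96901858e+01, -3.89393234e+01, -1.13820229e-04,
        1.07589533e-02,  1.42471907e-05]), 'position': array([0.17055612, 0.60063678, 0.23018238]), 'tool_rot': array([ 1.37953485e-01,  9.90438216e-01, -9.52430351e-04, -2.64587073e-04]), 'ft_force': array([ 0.15315485,  0.60331995, -0.22656389]), 'torque': array([-0.04486447,  0.01530524,  0.04259605]), 'grip_force': 0.0, 'grip_width': 0.08534246961889119} 0.0187
top [[529.15282543   0.         276.97523799]
 [  0.         529.15282543 203.20703478]
 [  0.           0.           1.        ]] [0.02755709 0.         0.         0.         0.        ] [[ 0.01228785 -0.99986289 -0.01110022  0.01469969]
 [-0.98981845 -0.01058861 -0.14194128  0.52359177]
 [ 0.14180428  0.01273136 -0.98981284  1.17056054]
 [ 0.          0.          0.          1.        ]]
side [[446.92536533   0.         272.54842098]
 [  0.         446.92536533 209.11333168]
 [  0.           0.           1.        ]] [-0.10358703  0.          0.          0.          0.        ] [[ 0.78278921 -0.62212333 -0.01426923 -0.42962387]
 [-0.39207856 -0.47526862 -0.78765103  0.25108774]
 [ 0.48323436  0.62215939 -0.61595637  0.81879416]
 [ 0.          0.          0.          1.        ]]
```

View pics/top0.png

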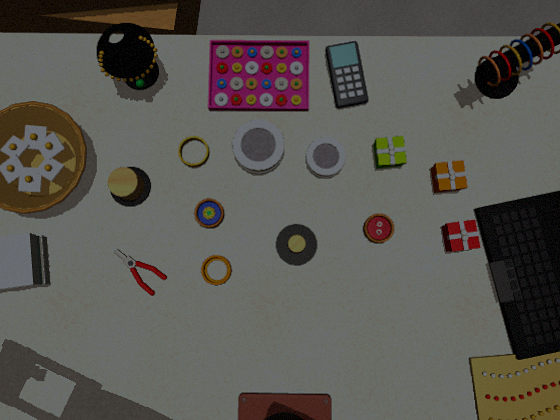

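View pics/side0.png

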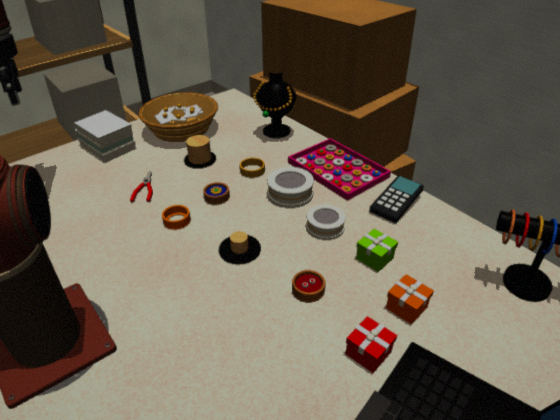

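Top view candidates:
- **Blue pad's frame:** (209,213) is blue with a gold and green brooch. The empty orange ring (217,270), the bangles (194,152) and the red pad (378,228) are not meant.
- **Riser:** (297,244) is narrow. The wide riser is at (125,185).
- **Plinth:** (325,156) is the smaller. The larger lookalike is at (258,145).

Next I'll check the choice in a crop and measure.

```bash
cat > h.py <<'E'
import cv2,numpy as np
from scipy.optimize import least_squares
def rays(f,px):
    u=cv2.undistortPoints(np.asarray(px,float).reshape(-1,1,2),f["mtx"],f["D"])[:,0]
    R=f["view"][:3,:3];t=f["view"][:3,3]
    return -R.T@t,np.c_[u,np.ones(len(u))]@R
def onplane(f,px,z):
    o,d=rays(f,px);return (o+d*((z-o[2])/d[:,2])[:,None])[:,:2]
def proj(f,p):
    r=cv2.Rodrigues(f["view"][:3,:3])[0]
    return cv2.projectPoints(np.array(p,float).reshape(-1,1,3),r,f["view"][:3,3],f["mtx"],f["D"])[0][:,0]
def blob(mask,near):
    n,l,s,c=cv2.connectedComponentsWithStats(mask.astype(np.uint8))
    i=1+np.argmin(np.linalg.norm(c[1:]-near,axis=1)+1e3*(s[1:,4]<25))
    k=cv2.findContours((l==i).astype(np.uint8),cv2.RETR_EXTERNAL,cv2.CHAIN_APPROX_NONE)[0]
    return max(k,key=len)[:,0],s[i,4]
def circ(P):
    g=lambda q:np.hypot(P[:,0]-q[0],P[:,1]-q[1])-q[2]
    r=least_squares(g,[*P.mean(0),.03],loss="soft_l1",f_scale=.001)
    return r.x.round(4),np.std(g(r.x)).round(4)
E
python3 - <<'E'
from h import *
T=dict(np.load("top0.npz"));S=dict(np.load("side0.npz"))
a=cv2.resize(T["image"][120:290,180:400],None,fx=3.4,fy=3.4,interpolation=2)
cv2.imwrite("pics/crop0.png",a[:,:,::-1])
for n,f,pts in(("top",T,[(209,213),(297,244),(325,156),(258,145),(378,228)]),("side",S,[(216,192),(239,240),(325,216),(290,180),(308,285)])):
    h=cv2.cvtColor(f["image"],cv2.COLOR_RGB2HSV)
    for p in pts:
        u,v=p;z=f["range_z"][v,u];o,d=rays(f,[p]);print(n,p,(o+d[0]*z).round(4),h[v,u],f["image"][v,u])
E
```

```text
top (209, 213) [0.5006 0.177  0.0257] [ 69 196 104] [ 24 104  49]
top (297, 244) [ 0.4309 -0.0256  0.0376] [ 26 117 105] [105  98  57]
top (325, 156) [ 0.636  -0.0893  0.0317] [144  18  70] [69 65 70]
top (258, 145) [0.6578 0.0661 0.0434] [135  15  68] [66 64 68]
top (378, 228) [ 0.4708 -0.2112  0.0215] [178 191  99] [99 25 31]
side (216, 192) [0.4977 0.1693 0.0248] [ 21 224 155] [155 112  19]
side (239, 240) [ 0.4287 -0.0337  0.0396] [ 20 155 169] [169 135  66]
side (325, 216) [ 0.6383 -0.0871  0.033 ] [ 7 24 96] [96 89 87]
side (290, 180) [0.6612 0.0679 0.0441] [  7  22 103] [103  96  94]
side (308, 285) [ 0.4695 -0.2153  0.0205] [  0 189  97] [97 25 26]
```

View pics/crop0.png

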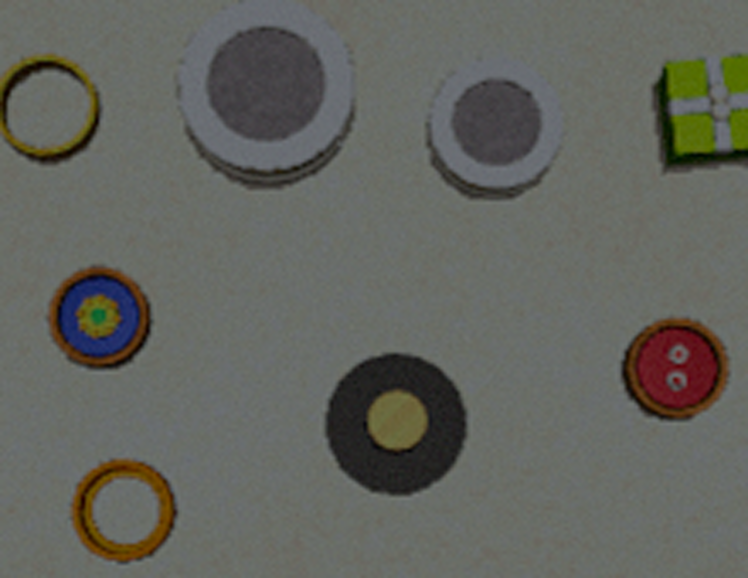

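The crop confirms the choice: blue pad with brooch in its brown frame at (100,316), the narrow riser's post at (397,421) and the small plinth at (495,122). Now circle fits.

```bash
python3 - <<'E'
from h import *
T=dict(np.load("top0.npz"));S=dict(np.load("side0.npz"))
for n,f,p in(("top",T,[(209,213),(297,244),(325,156)]),("side",S,[(216,192),(239,240),(325,216)])):
    h=cv2.cvtColor(f["image"],cv2.COLOR_RGB2HSV).astype(int);H,Sa,V=h[...,0],h[...,1],h[...,2]
    for nm,m,q,z in(("frame",(Sa>110),p[0],.026),("blue",(H>105)&(H<130)&(Sa>110),p[0],.020),("post",(Sa>75)&(H<40)&(V>70),p[1],.04),("foot",V<65 if n=="top" else V<60,p[1],.006),("recess",(V<(85 if n=="top" else 125))&(Sa<60),p[2],.032)):
        k,a=blob(m,q);P=onplane(f,k,z);print(n,nm,a,circ(P),np.ptp(P,axis=0).round(3))
E
```

```text
top frame 635 (array([0.5008, 0.1773, 0.0328]), np.float64(0.0007)) [0.065 0.065]
top blue 292 (array([0.5025, 0.1788, 0.0262]), np.float64(0.0007)) [0.054 0.053]
top post 242 (array([ 0.4327, -0.0241,  0.0188]), np.float64(0.0006)) [0.036 0.038]
top foot 1085 (array([ 0.4325, -0.0241,  0.0466]), np.float64(0.0007)) [0.095 0.093]
top recess 511 (array([ 0.6375, -0.0908,  0.0288]), np.float64(0.0008)) [0.059 0.058]
side frame 429 (array([0.4957, 0.1655, 0.0426]), np.float64(0.0055)) [0.079 0.094]
side blue 37 (array([0.509 , 0.1811, 0.0188]), np.float64(0.0028)) [0.031 0.036]
side post 186 (array([ 0.4334, -0.0246,  0.0197]), np.float64(0.0008)) [0.04  0.042]
side foot 764 (array([ 0.4313, -0.03  ,  0.0432]), np.float64(0.0149)) [0.093 0.095]
side recess 313 (array([ 0.6422, -0.0858,  0.0284]), np.float64(0.0011)) [0.059 0.057]
```

>>> {"method": "move_arm", "body": {"steps": [-43.3,-31.6,0,-15.9,0,-43.3,-31.6,0,-15.9,0,-43.3,-31.6,0,-15.9,0,-43.3,-31.6,0,-15.9,0,-43.3,-31.6,0,-15.9,0,-43.3,-31.6,0,-15.9,0,-43.3,-31.6,0,-15.9,0,-43.3,-31.6,0,-15.9,0], "grip_force": 25}}

```text
clock: 1.1
position: [0.4787, 0.2065, 0.2311]
tool_rot: [-0.0, 1.0, 0.0, -0.0]
ft_force: [1.3, -0.1, -0.6]
grip_width: 0.0852
grip_force: 0.0
```

>>> {"method": "move_arm", "body": {"steps": [0,0,0,0,0,0,0,0,0,0]}}

```text
clock: 1.35
position: [0.4776, 0.2082, 0.2308]
tool_rot: [0.0, 1.0, 0.0, -0.001]
ft_force: [-0.2, 0.8, 0.5]
grip_width: 0.0852
grip_force: 0.0
```

```bash
python3 - <<'E'
from bench import arm
from h import *
s=arm.read_state();print(s["position"],s["clock"])
f=arm.grab_frame("wrist");cv2.imwrite("pics/w1.png",f["image"][:,:,::-1]);np.savez("w1.npz",**f);print(f["view"],f["mtx"],proj(f,[.501,.178,.026]),proj(f,s["position"]))
E
```

```text
[0.47760231 0.20819018 0.23077559] 1.35
[[-8.17562046e-05  9.99998047e-01  1.97469463e-03 -2.07879761e-01]
 [ 9.51522817e-01 -5.29580192e-04  3.07577710e-01 -4.94834101e-01]
 [ 3.07578155e-01  1.90411338e-03 -9.51520916e-01  2.31603770e-01]
 [ 0.00000000e+00  0.00000000e+00  0.00000000e+00  1.00000000e+00]] [[354.27439488   0.         270.88157057]
 [  0.         354.27439488 207.69911831]
 [  0.           0.           1.        ]] [[241.60970842 197.68523281]] [[272.49302058 275.30484693]]
```

View pics/w1.png

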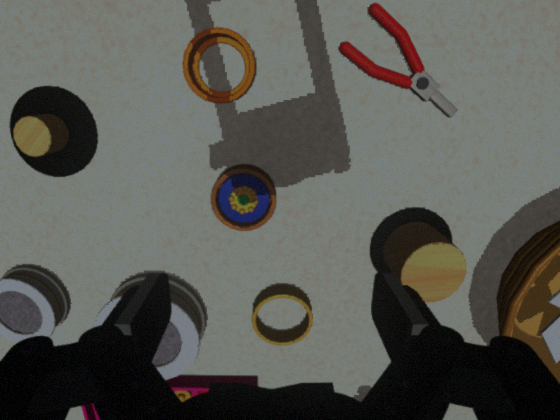

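The wrist view shows the blue pad in its frame at (243,198), with the riser at (32,137) and the small plinth at (20,305). I'll measure the frame and riser from here.

```bash
python3 - <<'E'
from h import *
f=dict(np.load("w1.npz"))
h=cv2.cvtColor(f["image"],cv2.COLOR_RGB2HSV).astype(int);H,S,V=h[...,0],h[...,1],h[...,2]
for nm,m,q,z in(("frame",(S>95),(243,198),.026),("blue",(H>105)&(H<130)&(S>100),(243,198),.020),("post",(S>80)&(H<40)&(V>120),(32,137),.04),("foot",V<60,(55,130),.006)):
    k,a=blob(m,q);P=onplane(f,k,z);print(nm,a,circ(P),np.ptp(P,axis=0).round(3))
E
```

```text
frame 2986 (array([0.5023, 0.1797, 0.0334]), np.float64(0.001)) [0.069 0.066]
blue 1324 (array([0.5038, 0.1793, 0.0261]), np.float64(0.0003)) [0.052 0.053]
post 69 (array([ 0.4309, -0.0327,  0.0077]), np.float64(0.0023)) [0.017 0.018]
foot 4976 (array([ 0.4347, -0.0215,  0.0475]), np.float64(0.0006)) [0.094 0.097]
```

>>> {"method": "move_arm", "body": {"steps": [-2.5,-2.9,0,0,0,-2.5,-2.9,6,0,0,-2.5,-2.9,12,0,0,-2.5,-2.9,17,0,0,-2.5,-2.9,17,0,0,-2.5,-2.9,17,0,0]}}

```text
clock: 2.15
position: [0.5039, 0.1806, 0.0633]
tool_rot: [-0.001, 1.0, 0.0, 0.001]
ft_force: [0.5, 0.3, 1.4]
grip_width: 0.0852
grip_force: 0.0
```

```bash
python3 - <<'E'
from bench import arm
from h import *
print(arm.read_state()["position"])
f=arm.grab_frame("wrist");np.savez("w2.npz",**f)
h=cv2.cvtColor(f["image"],cv2.COLOR_RGB2HSV).astype(int);H,S,V=h[...,0],h[...,1],h[...,2]
q=proj(f,[.5025,.179,.026])[0];print(q)
for nm,m,z in(("frame",(S>95),.026),("blue",(H>105)&(H<130)&(S>100),.020)):
    k,a=blob(m,q);P=onplane(f,k,z);print(nm,a,circ(P),np.ptp(P,axis=0).round(3))
cv2.imwrite("pics/w2.png",f["image"][:,:,::-1])
E
```

```text
[0.50392849 0.18057075 0.06325529]
[269.16926549 239.70700775]
frame 10618 (array([0.5014, 0.1789, 0.0339]), np.float64(0.0011)) [0.071 0.066]
blue 4215 (array([0.5033, 0.1789, 0.0261]), np.float64(0.0003)) [0.053 0.052]
```

View pics/w2.png

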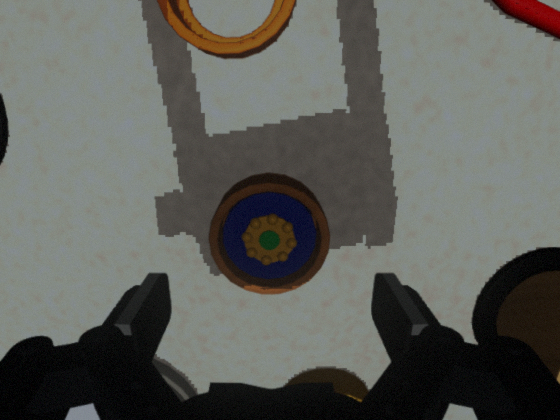

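The wrist view shows the frame at (269,238), between the open fingers. Descending and closing.

>>> {"method": "move_arm", "body": {"steps": [0.2,-0.2,3,0,0,0.2,-0.2,5.9,0,0,0.2,-0.2,5.9,0,0,0.2,-0.2,5.9,0,1,0.2,-0.2,5.9,0,1,0.2,-0.2,5.9,0,1,0.2,-0.2,5.9,0,1,0.2,-0.2,5.9,0,1], "grip_force": 25}}

```text
clock: 3.2
position: [0.5032, 0.1779, 0.0053]
tool_rot: [-0.0, 1.0, 0.0, 0.002]
ft_force: [-1.8, 0.9, 6.9]
grip_width: 0.0667
grip_force: 27.6
```

>>> {"method": "move_arm", "body": {"steps": [0,0,-5,0,1,0,0,-11,0,1,0,-6,-12,0,1,0,-12,-12,0,1,0,-18,-12,0,1,0,-20.2,-12,0,1,0,-20.2,-12,0,1,0,-20.2,-12,0,1]}}

```text
clock: 4.2
position: [0.5017, -0.0242, 0.1233]
tool_rot: [-0.0, 1.0, 0.0, 0.001]
ft_force: [-0.2, 0.5, -0.1]
grip_width: 0.067
grip_force: 28.9
```

```bash
python3 - <<'E'
from bench import arm
from h import *
s=arm.read_state();print(s["position"],s["grip_width"])
f=arm.grab_frame("wrist");np.savez("w3.npz",**f)
h=cv2.cvtColor(f["image"],cv2.COLOR_RGB2HSV).astype(int);H,S,V=h[...,0],h[...,1],h[...,2]
cv2.imwrite("pics/w3.png",f["image"][:,:,::-1])
zf=s["position"][2]-.004
for nm,m,z,q in(("frame",(S>95),zf+.026,s["position"]-[0,0,.0]),("blue",(H>105)&(H<130)&(S>100),zf+.020,s["position"]),("post",(S>75)&(H<40)&(V>80),.04,[.433,-.024,.04]),("foot",V<60,.006,[.433,-.024,.006])):
    q=proj(f,q)[0];k,a=blob(m,q);P=onplane(f,k,z);print(nm,q,a,circ(P),np.ptp(P,axis=0).round(3))
E
```

```text
[ 0.5016605  -0.02419185  0.1232878 ] 0.06704686791669422
frame [272.44705776 275.38650584] 20619 (array([ 0.4987, -0.0238,  0.0344]), np.float64(0.0027)) [0.081 0.069]
blue [272.44705776 275.38650584] 7208 (array([ 0.5007, -0.0262,  0.0256]), np.float64(0.0004)) [0.051 0.052]
post [272.220447   109.43581797] 3138 (array([ 0.4344, -0.0239,  0.019 ]), np.float64(0.0002)) [0.038 0.038]
foot [271.95509652 107.30042789] 10939 (array([ 0.435 , -0.0239,  0.0469]), np.float64(0.0003)) [0.094 0.094]
```

View pics/w3.png

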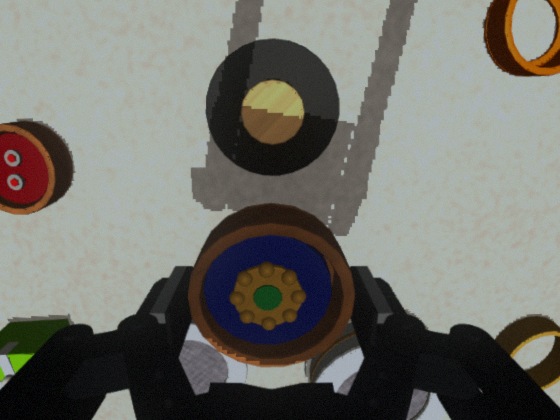

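The wrist view shows the held frame level, centre about (270,290), and the riser post at (272,112). I'll refine the frame's offset in the hand from its rim's lower arc.

```bash
python3 - <<'E'
from h import *
for n,z,q,x,dz in(("w3.npz",.1233-.004+.026,(270,290),.5017,0),("w2.npz",.026,(269,238),None,0)):
    f=dict(np.load(n));h=cv2.cvtColor(f["image"],cv2.COLOR_RGB2HSV).astype(int)
    k,a=blob(h[...,1]>95,q);c=k.mean(0);
    k=k[(k[:,1]>q[1]+.75*np.ptp(k[:,0])/2)&(abs(k[:,0]-q[0])<45)]
    P=onplane(f,k,z)
    r=least_squares(lambda p:np.hypot(*(P-p).T)-.034,P.mean(0)-[.03,0]);print(n,len(k),r.x.round(4),np.std(r.fun).round(4))
    # inner blue edge, upper arc is true pad edge? lower arc
    H=h[...,0];k,a=blob((H>105)&(H<130)&(h[...,1]>100),q);P=onplane(f,k,z-.006)
    print("blue x range",P.min(0).round(4),P.max(0).round(4))
E
```

```text
w3.npz 117 [ 0.5012 -0.0183] 0.0033
blue x range [ 0.4754 -0.0523] [ 5.265e-01 -3.000e-04]
w2.npz 66 [0.5021 0.179 ] 0.0002
blue x range [0.477  0.1527] [0.5296 0.205 ]
```

>>> {"method": "move_arm", "body": {"steps": [3,0,0,0,1,6.6,0,0,0,1,6.6,0,3,0,1,6.6,0,6.4,0,1,6.6,0,6.4,0,1,6.6,0,6.4,0,1]}}

```text
clock: 5.0
position: [0.4359, -0.0243, 0.0593]
tool_rot: [-0.001, 1.0, -0.0, 0.0]
ft_force: [0.2, -0.4, -0.3]
grip_width: 0.0667
grip_force: 29.2
```

```bash
python3 - <<'E'
from bench import arm
from h import *
s=arm.read_state();print(s["position"],s["ft_force"])
o=[]
for n in("side","top"):
    f=arm.grab_frame(n);np.savez(n+"4.npz",**f);q=proj(f,[.434,-.024,.06])[0].astype(int);print(n,q)
    o.append(cv2.resize(f["image"][q[1]-50:q[1]+50,q[0]-50:q[0]+50],(400,400),interpolation=2))
cv2.imwrite("pics/c4.png",np.hstack(o)[:,:,::-1])
E
```

```text
[ 0.43592795 -0.02426847  0.05933981] [ 0.23540243 -0.37884905 -0.325974  ]
side [237 229]
top [296 241]
```

View pics/c4.png

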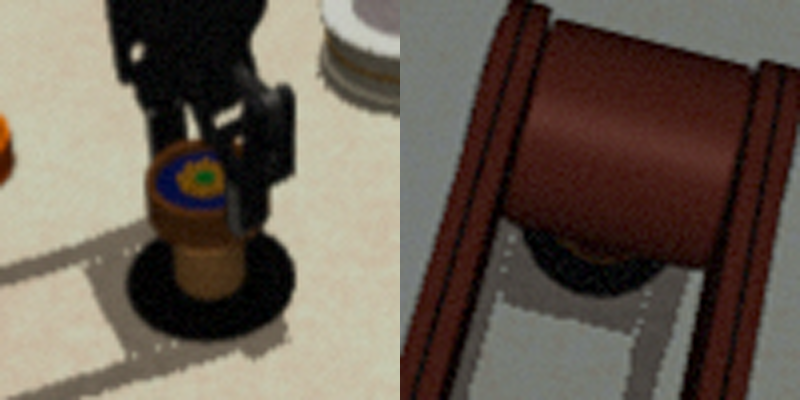

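The side view shows the frame centred over the post, brooch at (205,177) and post at (208,265). Lowering gently.

>>> {"method": "move_arm", "body": {"steps": [0,0,1,0,1,0,0,1.6,0,1,0,0,2.2,0,1,0,0,2.8,0,1,0,0,3.4,0,1,0,0,4,0,1,0,0,4,0,1]}}

```text
clock: 5.98
position: [0.4346, -0.0246, 0.0177]
tool_rot: [-0.0, 1.0, 0.0, -0.001]
ft_force: [-0.1, 0.0, -1.1]
grip_width: 0.067
grip_force: 29.2
```

>>> {"method": "move_arm", "body": {"steps": [0,0,0.3,0,1,0,0,0.5,0,1,0,0,0.65,0,1,0,0,0.65,0,1]}}

```text
clock: 6.48
position: [0.4351, -0.0247, 0.0117]
tool_rot: [-0.0, 1.0, 0.0, -0.0]
ft_force: [-0.4, -0.1, 0.5]
grip_width: 0.0667
grip_force: 29.2
```

```bash
python3 - <<'E'
from bench import arm
from h import *
s=arm.read_state();print(s["position"],s["ft_force"])
o=[]
for n in("side","wrist"):
    f=arm.grab_frame(n);np.savez(n+"5.npz",**f);q=proj(f,[.434,-.024,.04])[0].astype(int);print(n,q)
    r=50 if n=="side" else 130
    o.append(cv2.resize(f["image"][q[1]-r:q[1]+r,q[0]-r:q[0]+r],(400,400),interpolation=2))
cv2.imwrite("pics/c5.png",np.hstack(o)[:,:,::-1])
E
```

```text
[ 0.43511579 -0.02474866  0.01173854] [-0.35234372 -0.11732164  0.46479887]
side [238 236]
wrist [274 309]
```

View pics/c5.png

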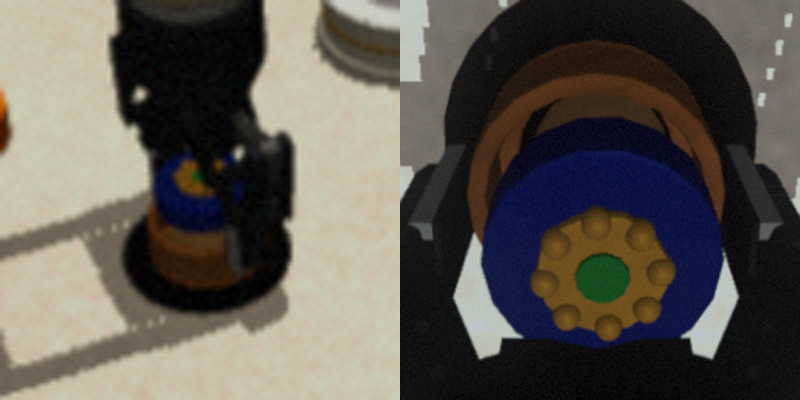

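The pad has risen on the post, brooch centre at (602,275) in the wrist crop, and the frame is nearly on the foot. I'll lower it the last bit.

>>> {"method": "move_arm", "body": {"steps": [0,0,0.1,0,1,0,0,0.15,0,1,0,0,0.2,0,1]}}

```text
clock: 6.95
position: [0.4354, -0.0248, 0.0112]
tool_rot: [-0.0, 1.0, 0.0, -0.0]
ft_force: [-8.4, 1.4, 21.9]
grip_width: 0.0672
grip_force: 30.9
```

>>> {"method": "move_arm", "body": {"steps": [0,0,-0.15,0,1,0,0,-0.15,0,0,0,0,-0.15,0,0,0,0,-0.15,0,0,0,0,-2,0,0,0,0,-6,0,0,0,0,-9,0,0,0,0,-9,0,0]}}

```text
clock: 7.95
position: [0.4373, -0.0253, 0.1023]
tool_rot: [-0.0, 1.0, -0.001, 0.003]
ft_force: [0.1, -0.7, -0.2]
grip_width: 0.0854
grip_force: 0.0
```

```bash
python3 - <<'E'
from bench import arm
from h import *
s=arm.read_state();print(s["position"],s["ft_force"],s["grip_width"])
f=arm.grab_frame("wrist");np.savez("w6.npz",**f);cv2.imwrite("pics/w6.png",f["image"][:,:,::-1])
h=cv2.cvtColor(f["image"],cv2.COLOR_RGB2HSV).astype(int);H,S,V=h[...,0],h[...,1],h[...,2]
q=proj(f,[.434,-.024,.056])[0];print(q)
for nm,m,z in(("blue",(H>105)&(H<130)&(S>100)&(V>70),.056),("blueall",(H>105)&(H<130)&(S>100),.056),("stone",(H>50)&(H<90)&(S>120),.062)):
    k,a=blob(m,q);P=onplane(f,k,z);print(nm,a,circ(P),np.ptp(P,axis=0).round(3),P.min(0),P.max(0))
u=f["range_z"][int(q[1])-12:int(q[1])+12,int(q[0])-5:int(q[0])+5]
E
```

```text
[ 0.43732557 -0.02525532  0.10227541] [ 0.09444365 -0.68572386 -0.22392996] 0.08537409312396001
[274.28743103 230.17178538]Traceback (most recent call last):
  File "<stdin>", line 8, in <module>
  File "h.py", line 14, in blob
    i=1+np.argmin(np.linalg.norm(c[1:]-near,axis=1)+1e3*(s[1:,4]<25))
        ~~~~~~~~~^^^^^^^^^^^^^^^^^^^^^^^^^^^^^^^^^^^^^^^^^^^^^^^^^^^^
    return _wrapfunc(a, 'argmin', axis=axis, out=out, **kwds)
    return bound(*args, **kwds)
ValueError: attempt to get argmin of an empty sequence
```

View pics/w6.png

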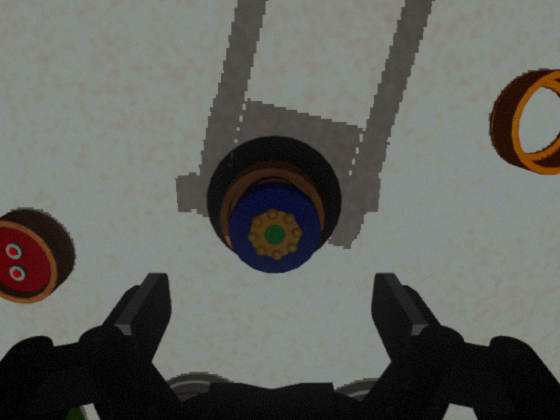

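The wrist view shows the pad and brooch on the post, centre about (274,230), with the frame down around it on the foot. Now fit the pad.

```bash
python3 - <<'E'
from h import *
f=dict(np.load("w6.npz"))
h=cv2.cvtColor(f["image"],cv2.COLOR_RGB2HSV).astype(int);H,S,V=h[...,0],h[...,1],h[...,2]
q=(274,230)
k,a=blob((H>105)&(H<130)&(S>100),q);P=onplane(f,k,.056);print("blue",a,circ(P[P[:,0]>.43]),circ(P),P.min(0),P.max(0))
k,a=blob((H>15)&(H<35)&(S>100)&(abs(np.indices(H.shape)[0]-234)<28),(275,234));P=onplane(f,k,.058);print("gold",a,circ(P))
k,a=blob((H>50)&(H<90)&(S>120),(274,234));P=onplane(f,k,.062);print("stone",a,circ(P))
k,a=blob(V<60,(274,160));P=onplane(f,k,.006);P=P[(P[:,0]<.43)];print("foot",circ(P))
o,d=rays(f,[(274,200),(250,262),(300,262),(274,265),(274,234)])
for p,r in zip([(274,200),(250,262),(300,262),(274,265),(274,234)],d): print((o+r*f["range_z"][p[1],p[0]]).round(4))
E
```

```text
blue 4403 (array([ 0.4346, -0.0238,  0.0259]), np.float64(0.0002)) (array([ 0.4334, -0.0239,  0.0266]), np.float64(0.0007)) [ 0.40570718 -0.04998904] [0.46085537 0.00233692]
gold 1564 (array([ 0.4355, -0.024 ,  0.0142]), np.float64(0.0006))
stone 286 (array([ 0.4342, -0.024 ,  0.0052]), np.float64(0.0001))
foot (array([ 0.4336, -0.0239,  0.0472]), np.float64(0.0002))
[ 0.4162 -0.0242  0.0555]
[ 0.4546 -0.0383  0.0553]
[ 0.4541 -0.0088  0.0562]
[ 0.4562 -0.0241  0.056 ]
[ 0.4352 -0.0242  0.0587]
```

```bash
python3 - <<'E'
from h import *
for n,c,t in(("w2.npz",.0,(.5039,.1806,.0633)),("w6.npz",0,(.4373,-.0253,.1023)),("w3.npz",0,(.5017,-.0242,.1233))):
    f=dict(np.load(n));v,u=np.mgrid[230:420,80:480];px=np.c_[u.ravel(),v.ravel()]
    o,d=rays(f,px);P=o+d*f["range_z"][px[:,1],px[:,0]][:,None]-t
    V=f["image"].max(2)[px[:,1],px[:,0]]
    for s in(-1,1):
        m=(P[:,1]*s>.031)&(P[:,1]*s<.062)&(abs(P[:,0])<.02)&(P[:,2]<.06)&(P[:,2]>-.02)&(V<75)
        Q=P[m];print(n,s,m.sum(),np.percentile(Q[:,2],[1,5,10,25]).round(4),np.percentile(abs(Q[:,1]),[1,5,50]).round(4))
E
```

```text
w2.npz -1 4047 [0.0146 0.0183 0.0214 0.0287] [0.043  0.0432 0.0445]
w2.npz 1 4195 [0.0145 0.0185 0.0215 0.0292] [0.0414 0.0416 0.0431]
w6.npz -1 4047 [0.0148 0.0184 0.0214 0.0288] [0.0428 0.0431 0.0443]
w6.npz 1 4223 [0.0147 0.0184 0.0215 0.0292] [0.0416 0.0417 0.0433]
w3.npz -1 5658 [0.0126 0.0183 0.02   0.0301] [0.0314 0.033  0.0396]
w3.npz 1 5507 [0.0129 0.0186 0.0217 0.0325] [0.0317 0.0325 0.0389]
```

>>> {"method": "move_arm", "body": {"steps": [0.3,0.1,0,0,0,0.3,0.1,3,0,0,0.3,0.1,6.1,0,0,0.3,0.1,6.1,0,0,0.3,0.1,6.1,0,0]}}

```text
clock: 8.62
position: [0.4319, -0.0237, 0.0389]
tool_rot: [-0.0, 1.0, 0.0, -0.0]
ft_force: [0.1, -0.2, -0.5]
grip_width: 0.0854
grip_force: 0.0
```

>>> {"method": "move_arm", "body": {"steps": [0,0,0,0,0]}}

```text
clock: 8.75
position: [0.4331, -0.024, 0.0399]
tool_rot: [-0.0, 1.0, -0.0, 0.001]
ft_force: [0.6, 0.1, 1.2]
grip_width: 0.0853
grip_force: 0.0
```

```bash
python3 - <<'E'
from bench import arm
print([arm.read_state()["position"].round(4) for _ in range(3)])
arm.grab_frame("side");print(arm.read_state()["position"].round(4))
arm.grab_frame("side");print(arm.read_state()["position"].round(4))
E
```

```text
[array([ 0.4331, -0.024 ,  0.0399]), array([ 0.4331, -0.024 ,  0.0399]), array([ 0.4331, -0.024 ,  0.0399])]
[ 0.4332 -0.024   0.0399]
[ 0.4331 -0.0239  0.0398]
```

>>> {"method": "move_arm", "body": {"steps": [-0.1,0,-0.1,0,0,-0.1,0,-0.1,0,1,-0.1,0,-0.1,0,1,-0.1,0,-0.1,0,1,-0.1,0,-0.1,0,1,-0.1,0,-0.1,0,1,-0.1,0,-0.1,0,1], "grip_force": 25}}

```text
clock: 9.72
position: [0.4334, -0.0238, 0.0402]
tool_rot: [-0.0, 1.0, -0.0, 0.0]
ft_force: [-1.7, 0.2, 5.7]
grip_width: 0.0529
grip_force: 26.0
```

>>> {"method": "move_arm", "body": {"steps": [0,0,-1,0,1,0,0,-2.5,0,1,0,0,-6,0,1,0,0,-10,0,1,0,0,-10,0,1]}}

```text
clock: 10.35
position: [0.4361, -0.0244, 0.1443]
tool_rot: [-0.0, 1.0, -0.001, 0.004]
ft_force: [0.1, -0.8, -0.9]
grip_width: 0.0528
grip_force: 26.5
```

```bash
python3 - <<'E'
from bench import arm
from h import *
s=arm.read_state();print(s["position"],s["grip_width"],s["grip_force"])
f=arm.grab_frame("side");np.savez("s7.npz",**f);g=arm.grab_frame("wrist");np.savez("w7.npz",**g)
q=proj(f,[.434,-.024,.06])[0].astype(int)
a=cv2.resize(f["image"][q[1]-55:q[1]+55,q[0]-55:q[0]+55],(400,400),interpolation=2)
b=cv2.resize(g["image"][100:400,120:420],(400,400),interpolation=2)
cv2.imwrite("pics/c7.png",np.hstack([a,b])[:,:,::-1])
h=cv2.cvtColor(g["image"],cv2.COLOR_RGB2HSV).astype(int);H,S,V=h[...,0],h[...,1],h[...,2]
z=s["position"][2]+.015;q=proj(g,s["position"]+[0,0,.015])[0]
k,a=blob((H>105)&(H<130)&(S>100),q);P=onplane(g,k,z);c=P.mean(0);print(a,circ(P),circ(P[P[:,0]>c[0]]))
k,a=blob((H>50)&(H<90)&(S>120),q);print("stone",circ(onplane(g,k,z+.006)))
for p in k.mean(0)+np.array([[0,-58],[-50,0],[50,0],[0,58]]):
    p=p.astype(int);o,d=rays(g,[p]);print((o+d[0]*g["range_z"][p[1],p[0]]-s["position"]).round(4),g["image"][p[1],p[0]])
E
```

```text
[ 0.43611795 -0.02443258  0.14429369] 0.05277769331294723 26.486821174621582
8136 (array([ 0.4334, -0.0246,  0.0266]), np.float64(0.0011)) (array([ 0.4349, -0.0248,  0.0258]), np.float64(0.0002))
stone (array([ 0.4339, -0.0248,  0.0053]), np.float64(0.0001))
[-0.0236 -0.0008  0.0128] [13 19 54]
[ 0.0026 -0.0215  0.0132] [ 8 14 51]
[0.0022 0.0199 0.0137] [11 17 49]
[ 0.1741 -0.0009 -0.1448] [150 157 150]
```

View pics/c7.png

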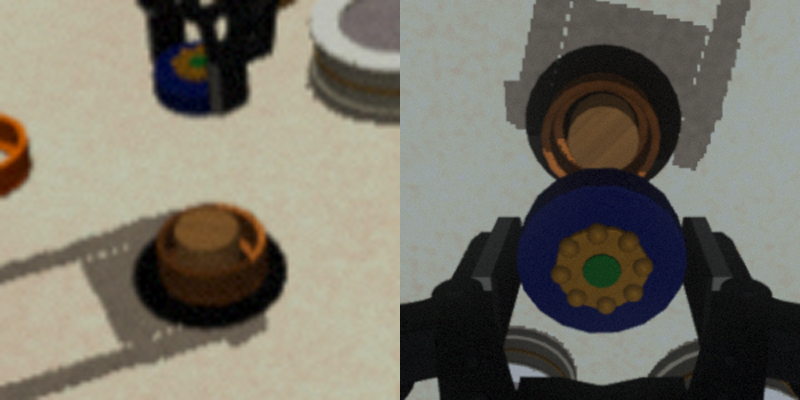

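The views show the empty frame flat on the riser's foot (210,270) and the pad held level, brooch at (602,270). That was the last picture; from here on I'll use numbers only. Moving to where the wrist camera sees the plinth.

>>> {"method": "move_arm", "body": {"steps": [-5,-1.3,0,0,1,-10,-2.6,0,0,1,-15,-3.9,0,0,1,-20,-5.2,0,0,1,-24,-6.2,0,0,1,-26.6,-6.6,0,0,1,-26.6,-6.6,0,0,1,-26.6,-6.6,0,0,1]}}

```text
clock: 11.45
position: [0.6976, -0.0892, 0.1381]
tool_rot: [-0.0, 1.0, 0.0, -0.002]
ft_force: [0.1, 0.0, -0.7]
grip_width: 0.0528
grip_force: 26.5
```

>>> {"method": "move_arm", "body": {"steps": [0,0,0,0,1,0,0,0,0,1]}}

```text
clock: 11.7
position: [0.6987, -0.0894, 0.1401]
tool_rot: [-0.0, 1.0, 0.0, -0.0]
ft_force: [-0.3, -0.6, -0.2]
grip_width: 0.053
grip_force: 26.5
```

```bash
cat > m.py <<'E'
from bench import arm
from h import *
arm.grab_frame("top")
s=arm.read_state();print(s["position"],s["grip_width"],s["grip_force"],s["clock"])
g=arm.grab_frame("wrist");np.savez("w8.npz",**g)
h=cv2.cvtColor(g["image"],cv2.COLOR_RGB2HSV).astype(int);H,S,V=h[...,0],h[...,1],h[...,2]
p=s["position"];q=proj(g,p+[0,0,.015])[0]
k,a=blob((H>105)&(H<130)&(S>100),q);P=onplane(g,k,p[2]+.016);c=P.mean(0);print("pad",a,circ(P[P[:,0]>c[0]]))
k,a=blob((H>50)&(H<90)&(S>120),q);print("stone",circ(onplane(g,k,p[2]+.022)))
o,d=rays(g,(k.mean(0)+np.array([[0,-58],[-50,0],[50,0]])).astype(int))
for x,r in zip((k.mean(0)+np.array([[0,-58],[-50,0],[50,0]])).astype(int),d): print((o+r*g["range_z"][x[1],x[0]]-p).round(4))
q=proj(g,[.638,-.0905,.032])[0];u=q.astype(int);print(q,V[u[1]-55:u[1]+56:5,u[0]],V[u[1],u[0]-60:u[0]+61:5])
E
python3 m.py
```

```text
[ 0.69883166 -0.08944195  0.14019232] 0.05273294646335397 26.4937886595726 11.75
pad 7923 (array([ 0.6999, -0.0903,  0.0261]), np.float64(0.0002))
stone (array([ 0.6989, -0.0902,  0.0053]), np.float64(0.0001))
[-0.0224 -0.0011  0.0159]
[ 0.0043 -0.0219  0.0151]
[0.004  0.0196 0.0155]
[270.21628287 119.61291276] [185 183 156 107 110 103 106 113 118  54  59  61  56  49  62  52  60  62
  58  60  80 111 115] [116 113 114 112  60  67  54  65  62  59  64  61  61  61  62  66  60  57
  63  61  63 115 164 167 179]
```

```bash
cat > m2.py <<'E'
from h import *
g=dict(np.load("w8.npz"));h=cv2.cvtColor(g["image"],cv2.COLOR_RGB2HSV).astype(int);H,S,V=h[...,0],h[...,1],h[...,2]
k,a=blob((V<88)&(V>40)&(S<60),(270,125));P=onplane(g,k,.036);print(a,k.min(0),k.max(0),P.min(0),P.max(0),circ(P))
P=onplane(g,k,.032);print(circ(P),circ(P[P[:,0]<.645]))
P=[]
for c in (-50,-30,-10,10,30): print(c,[tuple(g["image"][r,270+c]) [2] for r in range(60,190,5)],S[60:190:5,270+c])
E
python3 m2.py
```

```text
4308 [227  81] [315 164] [ 0.6126083  -0.12000126] [ 0.66831361 -0.06000531] (array([ 0.643 , -0.0918,  0.0264]), np.float64(0.0052))
(array([ 0.6433, -0.0918,  0.0268]), np.float64(0.0053)) (array([ 0.6893, -0.1015,  0.0631]), np.float64(0.0056))
-50 [np.uint8(170), np.uint8(167), np.uint8(161), np.uint8(177), np.uint8(182), np.uint8(107), np.uint8(121), np.uint8(112), np.uint8(109), np.uint8(103), np.uint8(109), np.uint8(104), np.uint8(103), np.uint8(107), np.uint8(107), np.uint8(102), np.uint8(105), np.uint8(108), np.uint8(107), np.uint8(104), np.uint8(97), np.uint8(86), np.uint8(94), np.uint8(88), np.uint8(91), np.uint8(91)] [12 13 14 24 24 20 10 15 19 23 19 22 20 20 22 27 20 16 20 24 19 31 25 31
 25 23]
-30 [np.uint8(113), np.uint8(111), np.uint8(107), np.uint8(112), np.uint8(108), np.uint8(104), np.uint8(57), np.uint8(60), np.uint8(65), np.uint8(63), np.uint8(70), np.uint8(68), np.uint8(61), np.uint8(100), np.uint8(54), np.uint8(65), np.uint8(60), np.uint8(61), np.uint8(73), np.uint8(109), np.uint8(103), np.uint8(105), np.uint8(101), np.uint8(104), np.uint8(89), np.uint8(89)] [
[... 767 characters left out ...]
p.uint8(59), np.uint8(51), np.uint8(61), np.uint8(59), np.uint8(57), np.uint8(62), np.uint8(102), np.uint8(105), np.uint8(103), np.uint8(99), np.uint8(87)] [24 24 22 16 17  7 17 15 18 18 19 15 13 18 25 13 25 21 13 13 21 23 20 23
 23 31]
30 [np.uint8(179), np.uint8(183), np.uint8(182), np.uint8(182), np.uint8(182), np.uint8(165), np.uint8(113), np.uint8(105), np.uint8(115), np.uint8(108), np.uint8(98), np.uint8(59), np.uint8(60), np.uint8(66), np.uint8(64), np.uint8(57), np.uint8(56), np.uint8(57), np.uint8(59), np.uint8(102), np.uint8(104), np.uint8(105), np.uint8(102), np.uint8(102), np.uint8(89), np.uint8(93)] [21 25 27 24 25 25 14 17 13 17 16 13 21 19 12 13 18 13 22 19 18 20 23 21
 30 20]
```

```bash
cat > m3.py <<'E'
from h import *
def rim(g,c,z,R=.030):
    V=cv2.GaussianBlur(g["image"].max(2).astype(np.float32),(0,0),1);c=np.array(c)
    for it in range(3):
        P=[];r=np.arange(R-.007,R+.007,.0003)
        for t in np.linspace(0,2*np.pi,120,endpoint=False):
            e=np.array([np.cos(t),np.sin(t)]);X=c+r[:,None]*e
            q=proj(g,np.c_[X,np.full(len(r),z)]).astype(np.float32)
            v=np.log(cv2.remap(V,q[:,:1],q[:,1:],1)[:,0]+1)
            j=v[8:]-v[:-8];i=j.argmax()
            if .3<j[i]<.75: P.append(X[i+4])
        P=np.array(P);s,_=circ(P)
        d=abs(np.hypot(*(P-s[:2]).T)-s[2]);s,e=circ(P[d<.0015]);c=s[:2]
    return s,e,len(P),(d<.0015).sum()
if __name__=="__main__":
    g=dict(np.load("w8.npz"));print(rim(g,[.638,-.0905],.036))
    t=dict(np.load("top0.npz"));print(rim(t,[.638,-.0905],.036))
    t=dict(np.load("side0.npz"));print(rim(t,[.638,-.0905],.036))
E
python3 m3.py
```

```text
(array([ 0.6382, -0.09  ,  0.0299]), np.float64(0.0001), 119, np.int64(119))h.py:19: RuntimeWarning: Mean of empty slice.
  r=least_squares(g,[*P.mean(0),.03],loss="soft_l1",f_scale=.001)
  ret = ret.dtype.type(ret / rcount)
Traceback (most recent call last):
  File "m3.py", line 17, in <module>
    t=dict(np.load("top0.npz"));print(rim(t,[.638,-.0905],.036))
                                      ~~~^^^^^^^^^^^^^^^^^^^^^^
  File "m3.py", line 12, in rim
    P=np.array(P);s,_=circ(P)
                      ~~~~^^^
  File "h.py", line 19, in circ
    r=least_squares(g,[*P.mean(0),.03],loss="soft_l1",f_scale=.001)
                      ^^^^^^^^^^^^^^^^
TypeError: Value after * must be an iterable, not numpy.float64
```

>>> {"method": "move_arm", "body": {"steps": [3,0,0,0,1,6.1,0,0,0,1,6.1,0,4,0,1,6.1,0,7,0,1,6.1,0,9.4,0,1,6.1,0,9.4,0,1,6.1,0,9.4,0,1,6.1,0,9.4,0,1]}}

```text
clock: 12.8
position: [0.6395, -0.0899, 0.0477]
tool_rot: [-0.0, 1.0, -0.0, 0.001]
ft_force: [0.2, 0.4, -0.3]
grip_width: 0.0527
grip_force: 26.5
```

```bash
python3 - <<'E'
from bench import arm
from m3 import *
arm.grab_frame("side")
s=arm.read_state();p=s["position"];print(p,s["ft_force"],s["grip_width"])
g=arm.grab_frame("wrist")
h=cv2.cvtColor(g["image"],cv2.COLOR_RGB2HSV).astype(int);H,S,V=h[...,0],h[...,1],h[...,2]
k,a=blob((H>50)&(H<90)&(S>120),proj(g,p+[0,0,.022])[0]);print("stone",circ(onplane(g,k,p[2]+.022)))
try: print(rim(g,[.638,-.09],.036,.046))
except Exception as e: print(e)
f=arm.grab_frame("side");h=cv2.cvtColor(f["image"],cv2.COLOR_RGB2HSV).astype(int);H,S,V=h[...,0],h[...,1],h[...,2]
q=proj(f,[.638,-.09,p[2]+.022])[0];k,a=blob((H>50)&(H<90)&(S>120),q);print("side stone",a,q,onplane(f,k,p[2]+.022).mean(0))
E
```

```text
[ 0.63936656 -0.08989988  0.04754319] [1.05375881 0.07286305 0.15125391] 0.053110156884380054
stone (array([ 0.6393, -0.0906,  0.0053]), np.float64(0.0001))
(array([ 0.6374, -0.0862,  0.0476]), np.float64(0.0006), 38, np.int64(18))
side stone 35 [326.70554519 204.31362609] [0.82407835 0.37102923]
```

>>> {"method": "move_arm", "body": {"steps": [0.1,0.05,0.3,0,1,0.1,0.05,0.7,0,1,0.1,0.05,1.0,0,1,0.1,0.05,1.2,0,1,0.1,0.05,1.2,0,1]}}

```text
clock: 13.58
position: [0.637, -0.089, 0.0335]
tool_rot: [-0.0, 1.0, 0.0, -0.0]
ft_force: [-0.2, -0.0, -1.1]
grip_width: 0.0525
grip_force: 26.5
```

>>> {"method": "move_arm", "body": {"steps": [0,0,0,0,1,0,0,0,0,1]}}

```text
clock: 13.82
position: [0.6374, -0.0892, 0.034]
tool_rot: [-0.0, 1.0, -0.0, 0.0]
ft_force: [0.6, 0.8, 0.7]
grip_width: 0.0528
grip_force: 26.5
```

>>> {"method": "move_arm", "body": {"steps": [-0.05,0,0.1,0,1,-0.05,0,0.2,0,1,-0.05,0,0.2,0,1,-0.05,0,0.2,0,1]}}

```text
clock: 14.32
position: [0.6379, -0.0892, 0.0325]
tool_rot: [-0.0, 1.0, -0.0, 0.0]
ft_force: [-2.6, 0.1, 6.4]
grip_width: 0.0528
grip_force: 29.6
```

```bash
cat > m4.py <<'E'
from bench import arm
from m3 import *
s=arm.read_state();p=s["position"];print(p,s["ft_force"],s["clock"])
g=arm.grab_frame("wrist");h=cv2.cvtColor(g["image"],cv2.COLOR_RGB2HSV).astype(int);H,S,V=h[...,0],h[...,1],h[...,2]
k,a=blob((H>50)&(H<90)&(S>120),proj(g,[.638,-.09,.054])[0]);print("stone",circ(onplane(g,k,.054)))
v,u=np.nonzero((H>105)&(H<130)&(S>100));px=np.c_[u,v];o,d=rays(g,px);P=o+d*g["range_z"][v,u][:,None]
m=(np.hypot(P[:,0]-.638,P[:,1]+.09)<.026)&(P[:,2]>.03);P=P[m]
b=P[abs(P[:,2]-np.median(P[:,2]))<.004];A=np.linalg.lstsq(np.c_[b[:,:2]-[.638,-.09],np.ones(len(b))],b[:,2],rcond=None)[0];print("top z/tilt",len(b),A.round(4))
E
python3 m4.py
```

```text
[ 0.63793176 -0.08916894  0.03253166] [-2.61390931  0.10062528  6.39047807] 14.325
stone (array([ 0.6384, -0.0899,  0.0053]), np.float64(0.0001))
top z/tilt 7177 [0.0126 0.0008 0.0477]
```

>>> {"method": "move_arm", "body": {"steps": [0,0,-0.05,0,1,0,0,-0.05,0,0,0,0,-0.05,0,0,0,0,-0.05,0,0,0,0,-2,0,0,0,0,-7,0,0,0,0,-12,0,0,0,0,-12,0,0]}}

```text
clock: 15.38
position: [0.6418, -0.0901, 0.1598]
tool_rot: [-0.0, 1.0, -0.002, 0.006]
ft_force: [0.6, -0.9, 0.2]
grip_width: 0.0854
grip_force: 0.0
```

>>> {"method": "move_arm", "body": {"steps": [0,0,0,0,0,0,0,0,0,0]}}

```text
clock: 15.62
position: [0.6366, -0.0888, 0.1502]
tool_rot: [-0.0, 1.0, 0.0, -0.001]
ft_force: [-0.3, -0.1, -0.5]
grip_width: 0.0855
grip_force: 0.0
```

```bash
python3 m4.py; python3 - <<'E'
from bench import arm
from m3 import *
f=arm.grab_frame("side");S=cv2.cvtColor(f["image"],cv2.COLOR_RGB2HSV)[...,1]
g=dict(np.load("s7.npz"));q=proj(f,[.434,-.024,.03])[0].astype(int)
w=np.s_[q[1]-25:q[1]+30,q[0]-25:q[0]+25];print("frame area diff",abs(f["image"][w].astype(int)-g["image"][w]).mean())
E
```

```text
[ 0.63655459 -0.08881624  0.1502065 ] [-0.34960427 -0.11640074 -0.48540174] 15.625
stone (array([ 0.639 , -0.0898,  0.005 ]), np.float64(0.0002))
top z/tilt 2417 [0.0072 0.0001 0.0474]
frame area diff 12.233818181818181
```

The pad lies flat on the recess floor (top at 0.0474 m, stone within 1 mm of centre). Nothing has touched the frame since it was seen down on the foot, so I'm handing in.

```bash
python3 -c "
from bench import arm
print(arm.job_done())"
```

```text
the job is handed in; nothing more can be done
None
```

The job is handed in, verdict not shown: the blue pad with its brooch lies flat in the small plinth's recess, stone within 1 mm of centre by the wrist camera, and the empty frame was last seen down on the riser's foot and not touched since.

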